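# Pack the filter discs down the green column

### The arm

A 7-joint arm with a two-finger parallel gripper is mounted at the origin on the work surface. World frame = base frame: x ahead of the robot, y to its left, z up, the work surface at z = 0. Lengths are in m, angles in degrees, forces in N, time in s.
With the tool pointing down it reaches from about 0.35 to 0.9 m from the base axis. Payload 19.9 kg.
Tool frame: the origin (TCP) lies between the finger pads; the fingertips stand 8 mm ahead of it and the grasp point (between the pads) lies 11 mm behind it; z points along the fingers, y is the line along which they close (so a half turn about z gives the same grasp; the last joint's range is limited). The gripper opens to 85 mm and grips with 20 to 120 N. Pads are 22 mm wide; open, the fingers measure 114 mm over their backs; the gripper's body (76 mm by 85 mm) begins 54 mm behind the grasp point. The pads swing forward as they close: fully open they stand 13 mm farther back than shut.
Start: joints at [67.408, 23.915, -0.59, 92.452, 0.269, 63.638, -3.037], TCP at [0.216, -0.586, 0.239] pointing down, gripper open.
Joint ranges: [-161.28, 161.28], [-22.2, 115.67], [-73.04, 71.86], [3.21, 147.25], [-68.34, 248.33], [10.77, 114.83], [-161.83, 161.83]. Speed limits (degrees/s): [108.29, 108.29, 136.94, 136.94, 172.46, 172.46, 172.46].

### API

Orientations are given as a 3x3 rotation matrix whose columns are the frame's x, y, z axes.
In Python, from rig import r gives the robot as it stands.
- The arm moves only by the tool move_arm, never from a script. Its argument "targets" is a list of rows, each an object of numbers: "ax", "ay", "az": the turn, a rotation vector about the tool's x, y, z in degrees; "tx", "ty", "tz": the shift along the tool's x, y, z in m; "claw": the opening, from 0 (shut) to 1 (fully open). In form: [{"ax": .., "ay": .., "az": .., "tx": .., "ty": .., "tz": .., "claw": ..}, ...]. A call has 1 to 8 rows; each row is the pose to reach, as a shift and turn from the pose commanded when the call began, along the tool's axes at that moment; what a row does not reach only later rows make up. A row lasts 1/12 s, in which the tool goes at most 41.7 mm and 7.16 degrees, less where a joint would pass 70% of its speed; a pose out of reach is approached as far as the arm can. A call with a gripper value outside its range is refused whole. The fingers move at their own pace and stop on an object; the grip force is fixed at half the most. Time passes only in rows, so rows that repeat a pose let the fingers close. It gives the time, the measured TCP pose, the force, the opening and the grip force at its end, in the units of the state.
- r.get_obs(): the state, without advancing time (a new reading comes with each control period).
- r.camera(name): name is "side" or "top"; returns the picture (480x640x3 uint8, red, green, blue); there is no depth.
- r.get_calibration(name): a dict with "fx", "fy", "cx", "cy" (pixels), "cam_to_world" (4x4, takes a point from camera to world coordinates). Camera axes: x right, y up, looking along -z (the intrinsics and any distortion apply to the point x, -y, -z); pixel columns grow to the right and rows downward; lengths in m; the calibration is good to about 2 mm. A picture is of the moment at which its call begins. get_calibration takes no time and is no camera call.
- r.job_done(): hands the job in; it is judged then, once.
The state is a dict: "time": time; "joint_positions": joint angles; "joint_velocities": joint speeds; "effort": joint torques, N m; "eef_pos": TCP position; "tcp_rot": TCP orientation; "force": force on the tool from outside, world axes, zero at the start; "ft_torque": the same for the moment, N m; "finger_gap": finger opening in m; "grip_force": force on a finger pad.
Only numpy, scipy, OpenCV 4.12 (cv2) and the standard library are available. Lean on these libraries where they do the work, as an engineer would, in place of code of your own. Each camera call takes 0.05 s, during which the arm holds its last target. There are 200 camera calls.

### The job

In the green-collared clear column a stack of orange filter discs is stuck part way down. Take the tamping rod with the green handle, push the stack straight down the column with it until the discs bottom out, then let go and leave the rod standing in the column. Do not touch the blue-collared column with the rod.

Things in the scene. Friction and masses are not known exactly. Their poses are not given: they have to be found in the camera images.
- rod_green: Tamping rod, 180 mm long, 0.1 to 0.17 kg, upright in a low white cup (rim 35 mm high, bore 46 mm). Origin: centre of its foot's underside, at first 6 mm above the table; z up along the rod. White foot: diameter 26, height 10 mm; steel stem: diameter 12 mm; green handle with a black band: diameter 26 mm, 120 to 180 mm above the origin, grip at 150 mm. A white-handled rod is a bystander.
- column_green: Fixed clear column, green square base (110 x 110 x 12 mm), green flared collar at its mouth. Origin: centre of the base's underside, on the table; z up the axis. Bore diameter 48 mm, floor 14 mm above the origin; the flare begins at 105 mm, its rim is at 130 mm, 78 mm wide inside, 84 outside. In the bore: three orange-rimmed white discs, diameter 45 mm, 24 mm high together.
- discs_green (a joint): How far the disc stack in the green column has slid down, in m: 0 = its top face is 98 mm above the column's origin; 0.060 = bottomed out on the floor (top face at 38 mm). Starts at 0 to 0.020. The discs move together, grip the wall and stay where left; a steady push of about 7 to 9 N slides them; at the bottom they stop dead.
- column_blue: A second column, same sizes and origin, with blue base and collar and its own discs part way down. A fixed bystander that the rod must not touch.

How it is judged:
By the outcome, as a careful person would: the job done as asked, in the order asked, and still so for the second after the job is handed in, with the robot touching nothing.
It also fails if it takes over 42 s, if anything falls off the work surface, if the arm or the gripper's body presses on something with over 40 N, if the wrist force passes 120 N, or if a joint passes its speed limit or range.

## Working session

There is one attempt and no reset: what is moved stays moved. The work goes in short steps, Python scripts to look and compute and a tool call to move; the robot and the scene stay as the last step left them, time stands still between calls to the robot, and variables do not carry over. Pictures are saved under pics/ and viewed, at most 10 in all, crops included, and the job is handed in when it is done.

Besides the shell and the picture viewer there is one more tool, called after "Call:" by a JSON object that holds its "method" and its "body", one argument or row to a line. move_arm: Moves the arm, as the interface text tells. Its arguments: {"type":"object","properties":{"targets":{"type":"array","items":{"type":"object","properties":{"ax":{"type":"number"},"ay":{"type":"number"},"az":{"type":"number"},"tx":{"type":"number"},"ty":{"type":"number"},"tz":{"type":"number"},"claw":{"type":"number"}}}}},"required":["targets"]}

```bash
mkdir -p pics; python3 - <<'E'
from rig import r
import cv2,numpy as np
for n in("side","top"):
    cv2.imwrite(f"pics/{n}0.png",r.camera(n)[:,:,::-1]); c=r.get_calibration(n); print(n,{k:(np.round(v,4).tolist() if k=="cam_to_world" else v) for k,v in c.items()})
o=r.get_obs();print(o["time"],o["eef_pos"],o["tcp_rot"],o["finger_gap"])
E
```

```text
side {'fx': 595.1826820730464, 'fy': 595.1826820730464, 'cx': 309.8587248290802, 'cy': 231.6773718164912, 'cam_to_world': [[-0.9711, 0.1612, -0.1763, 0.3448], [-0.2385, -0.6974, 0.6759, 0.7411], [-0.014, 0.6984, 0.7156, 0.8305], [0.0, 0.0, 0.0, 1.0]]}
top {'fx': 542.7964484365299, 'fy': 542.7964484365299, 'cx': 328.06441958699486, 'cy': 248.34253000781453, 'cam_to_world': [[0.0182, 0.9963, -0.084, 0.4301], [-0.9994, 0.0206, 0.0275, 0.0316], [0.0291, 0.0835, 0.9961, 1.0665], [0.0, 0.0, 0.0, 1.0]]}
0.1 [ 0.21584904 -0.58620438  0.23870367] [[ 9.38397054e-01  3.45558561e-01 -4.99226103e-04]
 [ 3.45558906e-01 -9.38396473e-01  1.04971240e-03]
 [-1.05734910e-04 -1.15755905e-03 -9.99999324e-01]] 0.08551737830432836
```

View pics/side0.png

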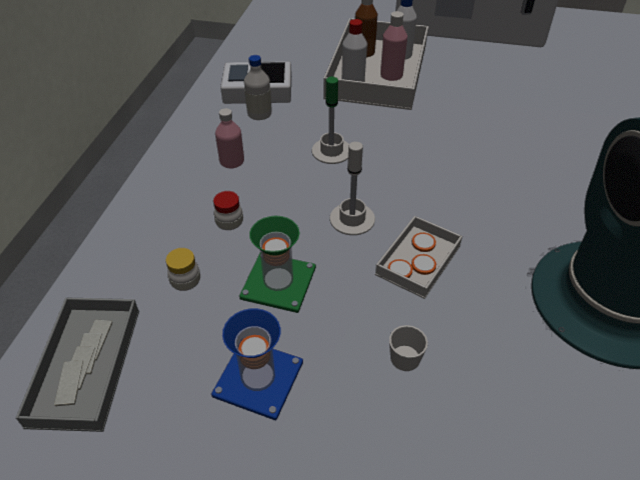

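View pics/top0.png

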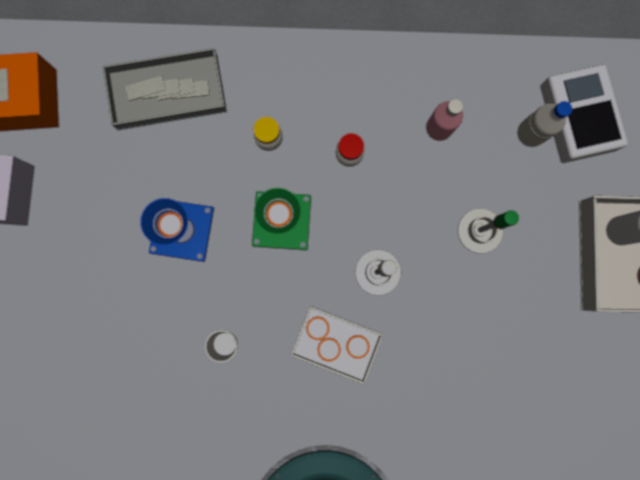

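```bash
cat > h.py <<'E'
from rig import r
import cv2,numpy as np
def ray(n,p):
    c=r.get_calibration(n);T=np.array(c["cam_to_world"])
    d=T[:3,:3]@np.array([(p[0]-c["cx"])/c["fx"],-(p[1]-c["cy"])/c["fy"],-1]);return T[:3,3],d/np.linalg.norm(d)
def plane(n,p,z):
    o,d=ray(n,p);return o+d*(z-o[2])/d[2]
def tri(ps,pt):
    (a,u),(b,v)=ray("side",ps),ray("top",pt)
    s=np.linalg.lstsq(np.c_[u,-v],b-a,rcond=None)[0]
    P,Q=a+u*s[0],b+v*s[1];return (P+Q)/2,np.linalg.norm(P-Q)*1e3
def mask(im,lo,hi):
    return cv2.inRange(cv2.cvtColor(im,cv2.COLOR_RGB2HSV),lo,hi)
GREEN=((45,100,30),(85,255,255))
E
python3 - <<'E'
from h import *
for n in("side","top"):
    im=cv2.imread(f"pics/{n}0.png")[:,:,::-1].copy()
    m=mask(im,*GREEN)
    N,L,S,C=cv2.connectedComponentsWithStats(m)
    for i in range(1,N):
        if S[i,4]>30: print(n,S[i],C[i].round(1), cv2.minAreaRect(cv2.findNonZero((L==i).astype(np.uint8))))
    for k,b in {"col":(235,210,320,315) if n=="side" else (240,180,320,260),"rod":(300,70,360,165) if n=="side" else (450,200,530,260)}.items():
        cv2.imwrite(f"pics/{n}_{k}.png",cv2.resize(im[b[1]:b[3],b[0]:b[2],::-1],None,fx=5,fy=5,interpolation=cv2.INTER_NEAREST))
a=[cv2.imread(f"pics/{n}_{k}.png") for n,k in(("side","col"),("top","col"),("side","rod"),("top","rod"))]
W=max(x.shape[1] for x in a);
c=np.zeros((530,1550,3),np.uint8);x0=0
for x in a: c[:x.shape[0],x0:x0+x.shape[1]]=x;x0+=x.shape[1]
cv2.imwrite("pics/comb1.png",c[:, :830]);cv2.imwrite("pics/comb2.png",c[:,825:])
E
```

```text
side [326  76  12  28 262] [331.5  89.3] ((331.5, 89.5), (27.0, 11.0), 90.0)
side [250 216  49  37 894] [273.8 229.6] ((274.0, 234.0), (36.0, 48.0), 90.0)
side [ 240  255   76   56 1891] [278.5 286.5] ((277.2123107910156, 281.23284912109375), (66.67566680908203, 50.54236602783203), 13.134023666381836)
top [ 252  188   59   62 2263] [281.9 221.3] ((281.3655090332031, 217.88323974609375), (55.002723693847656, 59.27754592895508), 4.085616588592529)
top [495 211  24  17 270] [506.6 219. ] ((506.5000305175781, 219.5), (13.86362075805664, 22.807889938354492), 63.43495178222656)
```

```bash
python3 -c "
import cv2
for i in(1,2):
    a=cv2.imread(f'pics/comb{i}.png');cv2.imwrite(f'pics/comb{i}b.png',a[:,:800])"
```

```text
(no output)
```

View pics/comb1b.png

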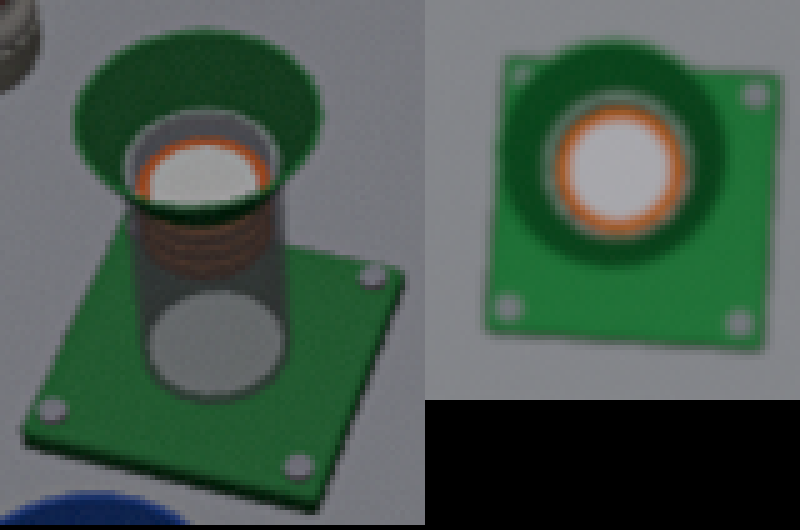

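View pics/comb2b.png

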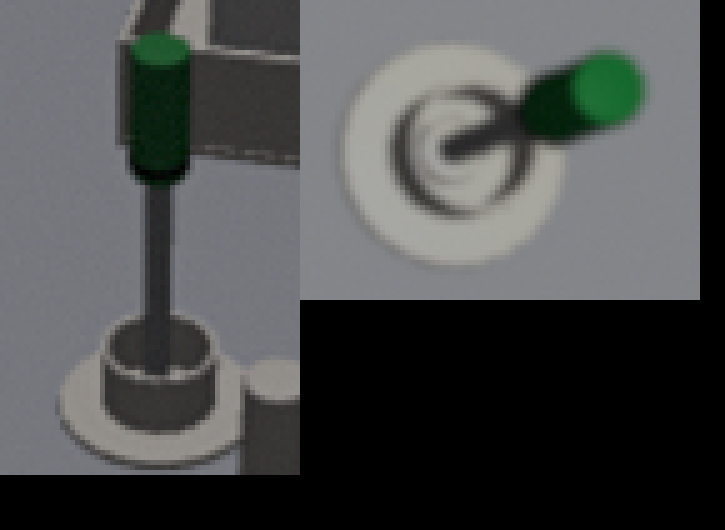

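```bash
python3 - <<'E'
from h import *
f=lambda k,s,t:print(k,*[np.round(x,4) for x in tri(np.array(s)-.5,np.array(t)-.5)])
f("rim",(274.6,235.2),(277.9,210.6))
f("rodtop",(332.0,79.6),(511.6,217.6))
g=lambda k,n,p,z:print(k,n,plane(n,np.array(p)-.5,z).round(4))
g("rim","side",(274.6,235.2),.13);g("rim","top",(277.9,210.6),.13)
g("bore floor","side",(278.4,279.2),.014)
g("rodtop","side",(332.0,79.6),.186);g("rodtop","top",(511.6,217.6),.186)
g("rod foot","side",(331.6,145),.016);g("rod foot","top",(481,230),.016)
g("flange","top",(480.6,230.8),.004)
# base rect: top-face corners from crop
P=[plane("top",np.array(((x-425)/5+240,y/5+180))-.5,.012) for x,y in((504,55),(780,75),(764,352),(485,330))]
print("base",np.mean(P,0))
# disc top face
f("disc",((203)/5+235,182/5+210),((620-425)/5+240,171/5+180))
# blue collar
for n,p in(("side",(252,340)),("top",(164.5,221.5))): g("blue",n,p,.13)
for n,p in(("side",(355.5,147)),("top",(388.5,268))): g("white rod top",n,p,.186)
E
```

```text
rim [0.5745 0.0953 0.1255] 0.4351
rodtop [ 0.5629 -0.2941  0.1865] 0.951
rim side [0.5728 0.0994 0.13  ]
rim top [0.574  0.0951 0.13  ]
bore floor side [0.5735 0.0964 0.014 ]
rodtop side [ 0.5636 -0.2949  0.186 ]
rodtop top [ 0.5625 -0.2943  0.186 ]
rod foot side [ 0.5641 -0.3026  0.016 ]
rod foot top [ 0.5621 -0.2963  0.016 ]
flange top [ 0.562  -0.2992  0.004 ]
base [0.57283747 0.09515757 0.012     ]
disc [0.5733 0.0952 0.0984] 1.7314
blue side [0.5467 0.3027 0.13  ]
blue top [0.5506 0.2896 0.13  ]
white rod top side [ 0.4762 -0.0884  0.186 ]
white rod top top [ 0.4752 -0.0909  0.186 ]
```

Call:
{"method": "move_arm", "body": {
  "targets": [
    {"tx": 0.01, "ty": -0.004, "tz": -0.02, "az": 2, "claw": 1},
    {"tx": 0.035, "ty": -0.013, "tz": -0.04, "az": 5, "claw": 1},
    {"tx": 0.07, "ty": -0.025, "tz": -0.055, "az": 9, "claw": 1},
    {"tx": 0.105, "ty": -0.038, "tz": -0.06, "az": 13, "claw": 1},
    {"tx": 0.14, "ty": -0.05, "tz": -0.06, "az": 17, "claw": 1},
    {"tx": 0.175, "ty": -0.063, "tz": -0.06, "az": 20.2, "claw": 1},
    {"tx": 0.21, "ty": -0.075, "tz": -0.06, "az": 20.2, "claw": 1},
    {"tx": 0.23, "ty": -0.083, "tz": -0.06, "az": 20.2, "claw": 1}
  ]
}}

```text
validation failed for argument at $.ta...
```

Call:
{"method": "move_arm", "body": {
  "targets": [
    {"ax": 0, "ay": 0, "az": 2, "tx": 0.01, "ty": -0.004, "tz": -0.02, "claw": 1},
    {"ax": 0, "ay": 0, "az": 5, "tx": 0.035, "ty": -0.013, "tz": -0.04, "claw": 1},
    {"ax": 0, "ay": 0, "az": 9, "tx": 0.07, "ty": -0.025, "tz": -0.055, "claw": 1},
    {"ax": 0, "ay": 0, "az": 13, "tx": 0.105, "ty": -0.038, "tz": -0.06, "claw": 1},
    {"ax": 0, "ay": 0, "az": 17, "tx": 0.14, "ty": -0.05, "tz": -0.06, "claw": 1},
    {"ax": 0, "ay": 0, "az": 20.2, "tx": 0.175, "ty": -0.063, "tz": -0.06, "claw": 1},
    {"ax": 0, "ay": 0, "az": 20.2, "tx": 0.21, "ty": -0.075, "tz": -0.06, "claw": 1},
    {"ax": 0, "ay": 0, "az": 20.2, "tx": 0.23, "ty": -0.083, "tz": -0.06, "claw": 1}
  ]
}}

```text
time: 0.77
eef_pos: [0.4063, -0.4258, 0.2991]
tcp_rot: [[1.0, 0.004, 0.001], [0.004, -1.0, 0.001], [0.001, -0.001, -1.0]]
force: [0.2, 0.2, 0.2]
finger_gap: 0.0853
grip_force: 0.0
```

Call:
{"method": "move_arm", "body": {
  "targets": [
    {"ax": 0, "ay": 0, "az": 0, "tx": 0.03, "ty": -0.025, "tz": 0, "claw": 1},
    {"ax": 0, "ay": 0, "az": 0, "tx": 0.06, "ty": -0.05, "tz": 0, "claw": 1},
    {"ax": 0, "ay": 0, "az": 0, "tx": 0.09, "ty": -0.075, "tz": 0.01, "claw": 1},
    {"ax": 0, "ay": 0, "az": 0, "tx": 0.12, "ty": -0.1, "tz": 0.02, "claw": 1},
    {"ax": 0, "ay": 0, "az": 0, "tx": 0.145, "ty": -0.12, "tz": 0.035, "claw": 1},
    {"ax": 0, "ay": 0, "az": 0, "tx": 0.158, "ty": -0.132, "tz": 0.05, "claw": 1},
    {"ax": 0, "ay": 0, "az": 0, "tx": 0.158, "ty": -0.132, "tz": 0.055, "claw": 1},
    {"ax": 0, "ay": 0, "az": 0, "tx": 0.158, "ty": -0.132, "tz": 0.055, "claw": 1}
  ]
}}

```text
time: 1.43
eef_pos: [0.5609, -0.296, 0.2422]
tcp_rot: [[1.0, 0.002, -0.003], [0.002, -1.0, 0.002], [-0.003, -0.002, -1.0]]
force: [-0.8, -0.0, 0.6]
finger_gap: 0.0857
grip_force: 0.0
```

Call:
{"method": "move_arm", "body": {
  "targets": [
    {"ax": 0, "ay": 0, "az": 0, "tx": 0.002, "ty": -0.001, "tz": 0.015, "claw": 1},
    {"ax": 0, "ay": 0, "az": 0, "tx": 0.002, "ty": -0.001, "tz": 0.035, "claw": 1},
    {"ax": 0, "ay": 0, "az": 0, "tx": 0.002, "ty": -0.001, "tz": 0.055, "claw": 1},
    {"ax": 0, "ay": 0, "az": 0, "tx": 0.002, "ty": -0.001, "tz": 0.075, "claw": 1},
    {"ax": 0, "ay": 0, "az": 0, "tx": 0.002, "ty": -0.001, "tz": 0.088, "claw": 1},
    {"ax": 0, "ay": 0, "az": 0, "tx": 0.002, "ty": -0.001, "tz": 0.093, "claw": 1},
    {"ax": 0, "ay": 0, "az": 0, "tx": 0.002, "ty": -0.001, "tz": 0.093, "claw": 1},
    {"ax": 0, "ay": 0, "az": 0, "tx": 0.002, "ty": -0.001, "tz": 0.093, "claw": 1}
  ]
}}

```text
time: 2.1
eef_pos: [0.5632, -0.2967, 0.1522]
tcp_rot: [[1.0, -0.0, 0.001], [-0.0, -1.0, -0.0], [0.001, 0.0, -1.0]]
force: [-0.3, -0.1, -0.3]
finger_gap: 0.0856
grip_force: 0.0
```

```bash
python3 - <<'E'
from h import *
s=r.camera("side");t=r.camera("top")
a=cv2.resize(s[40:180,270:400],None,fx=4,fy=4);b=cv2.resize(t[170:290,440:500+40],None,fx=3,fy=3)
c=np.zeros((560,800,3),np.uint8);c[:,:520]=a;c[:360,520:800]=b[:,:280];cv2.imwrite("pics/g1.png",c[:,:,::-1])
E
```

```text
(no output)
```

View pics/g1.png

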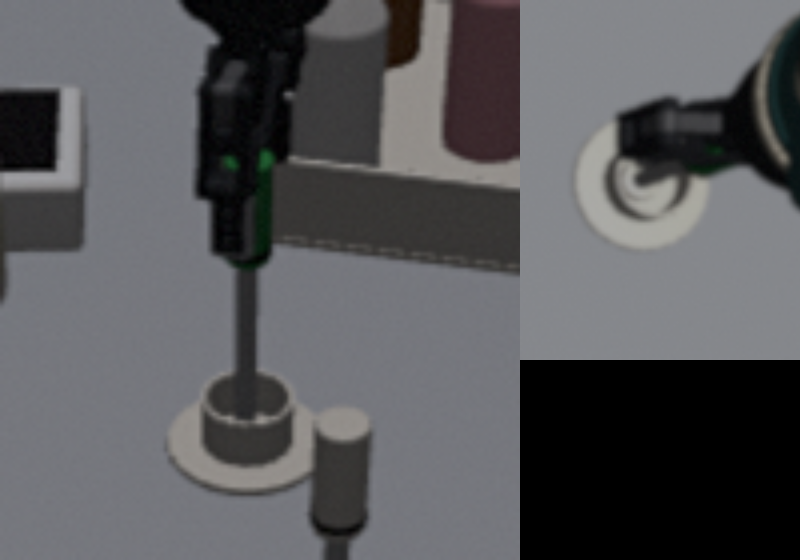

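The picture shows the near finger in front of the green handle at crop (235,190), so the handle is between the fingers. I'll close now.

Call:
{"method": "move_arm", "body": {
  "targets": [
    {"ax": 0, "ay": 0, "az": 0, "tx": 0, "ty": 0, "tz": 0, "claw": 0.6},
    {"ax": 0, "ay": 0, "az": 0, "tx": 0, "ty": 0, "tz": 0, "claw": 0.4},
    {"ax": 0, "ay": 0, "az": 0, "tx": 0, "ty": 0, "tz": 0, "claw": 0.2},
    {"ax": 0, "ay": 0, "az": 0, "tx": 0, "ty": 0, "tz": 0, "claw": 0},
    {"ax": 0, "ay": 0, "az": 0, "tx": 0, "ty": 0, "tz": 0, "claw": 0},
    {"ax": 0, "ay": 0, "az": 0, "tx": 0, "ty": 0, "tz": 0, "claw": 0},
    {"ax": 0, "ay": 0, "az": 0, "tx": 0, "ty": 0, "tz": 0, "claw": 0},
    {"ax": 0, "ay": 0, "az": 0, "tx": 0, "ty": 0, "tz": 0, "claw": 0}
  ]
}}

```text
time: 2.87
eef_pos: [0.5633, -0.2961, 0.1515]
tcp_rot: [[1.0, 0.0, 0.0], [0.0, -1.0, -0.0], [0.0, 0.0, -1.0]]
force: [-0.9, 0.4, 4.8]
finger_gap: 0.0249
grip_force: 58.7
```

Call:
{"method": "move_arm", "body": {
  "targets": [
    {"ax": 0, "ay": 0, "az": 0, "tx": 0, "ty": 0, "tz": -0.01, "claw": 0},
    {"ax": 0, "ay": 0, "az": 0, "tx": 0, "ty": 0, "tz": -0.03, "claw": 0},
    {"ax": 0, "ay": 0, "az": 0, "tx": 0, "ty": 0, "tz": -0.055, "claw": 0},
    {"ax": 0, "ay": 0, "az": 0, "tx": 0, "ty": 0, "tz": -0.085, "claw": 0},
    {"ax": 0, "ay": 0, "az": 0, "tx": 0, "ty": 0, "tz": -0.115, "claw": 0},
    {"ax": 0, "ay": 0, "az": 0, "tx": 0, "ty": 0, "tz": -0.145, "claw": 0},
    {"ax": 0, "ay": 0, "az": 0, "tx": 0, "ty": 0, "tz": -0.165, "claw": 0},
    {"ax": 0, "ay": 0, "az": 0, "tx": 0, "ty": 0, "tz": -0.17, "claw": 0}
  ]
}}

```text
time: 3.53
eef_pos: [0.5638, -0.2965, 0.3257]
tcp_rot: [[1.0, 0.0, 0.004], [0.0, -1.0, -0.002], [0.004, 0.002, -1.0]]
force: [0.1, -0.7, -1.5]
finger_gap: 0.0249
grip_force: 58.9
```

Call:
{"method": "move_arm", "body": {
  "targets": [
    {"ax": 0, "ay": 0, "az": 0, "tx": 0, "ty": -0.008, "tz": 0, "claw": 0},
    {"ax": 0, "ay": 0, "az": 0, "tx": 0.002, "ty": -0.024, "tz": 0, "claw": 0},
    {"ax": 0, "ay": 0, "az": 0, "tx": 0.004, "ty": -0.05, "tz": 0, "claw": 0},
    {"ax": 0, "ay": 0, "az": 0, "tx": 0.006, "ty": -0.08, "tz": 0, "claw": 0},
    {"ax": 0, "ay": 0, "az": 0, "tx": 0.008, "ty": -0.11, "tz": 0, "claw": 0},
    {"ax": 0, "ay": 0, "az": 0, "tx": 0.01, "ty": -0.14, "tz": 0, "claw": 0},
    {"ax": 0, "ay": 0, "az": 0, "tx": 0.01, "ty": -0.17, "tz": 0, "claw": 0},
    {"ax": 0, "ay": 0, "az": 0, "tx": 0.01, "ty": -0.2, "tz": 0, "claw": 0}
  ]
}}

```text
time: 4.2
eef_pos: [0.5721, -0.0939, 0.3198]
tcp_rot: [[1.0, 0.001, -0.002], [0.001, -1.0, 0.0], [-0.002, -0.0, -1.0]]
force: [1.0, -0.7, -1.5]
finger_gap: 0.0246
grip_force: 58.9
```

Call:
{"method": "move_arm", "body": {
  "targets": [
    {"ax": 0, "ay": 0, "az": 0, "tx": 0, "ty": -0.03, "tz": 0, "claw": 0},
    {"ax": 0, "ay": 0, "az": 0, "tx": 0, "ty": -0.06, "tz": 0, "claw": 0},
    {"ax": 0, "ay": 0, "az": 0, "tx": 0, "ty": -0.09, "tz": 0, "claw": 0},
    {"ax": 0, "ay": 0, "az": 0, "tx": 0, "ty": -0.12, "tz": 0, "claw": 0},
    {"ax": 0, "ay": 0, "az": 0, "tx": 0, "ty": -0.15, "tz": 0, "claw": 0},
    {"ax": 0, "ay": 0, "az": 0, "tx": 0, "ty": -0.175, "tz": 0, "claw": 0},
    {"ax": 0, "ay": 0, "az": 0, "tx": 0, "ty": -0.188, "tz": 0, "claw": 0},
    {"ax": 0, "ay": 0, "az": 0, "tx": 0, "ty": -0.192, "tz": 0, "claw": 0}
  ]
}}

```text
time: 4.87
eef_pos: [0.572, 0.0988, 0.3201]
tcp_rot: [[1.0, 0.004, -0.002], [0.004, -1.0, 0.0], [-0.002, -0.0, -1.0]]
force: [0.2, -0.6, -1.0]
finger_gap: 0.0249
grip_force: 58.9
```

Call:
{"method": "move_arm", "body": {
  "targets": [
    {"ax": 0, "ay": 0, "az": 0, "tx": 0, "ty": 0, "tz": 0, "claw": 0},
    {"ax": 0, "ay": 0, "az": 0, "tx": 0, "ty": 0, "tz": 0, "claw": 0},
    {"ax": 0, "ay": 0, "az": 0, "tx": 0, "ty": 0, "tz": 0, "claw": 0},
    {"ax": 0, "ay": 0, "az": 0, "tx": 0, "ty": 0, "tz": 0, "claw": 0}
  ]
}}

```text
time: 5.2
eef_pos: [0.5731, 0.0946, 0.3211]
tcp_rot: [[1.0, -0.002, -0.0], [-0.002, -1.0, -0.0], [-0.0, 0.0, -1.0]]
force: [-0.5, -0.3, -1.3]
finger_gap: 0.0248
grip_force: 58.9
```

```bash
python3 - <<'E'
from h import *
s=r.camera("side");t=r.camera("top")
print(r.get_obs()["eef_pos"])
a=cv2.resize(s[110:320,210:340],None,fx=2.8,fy=2.8);b=cv2.resize(t[160:280,220:365],None,fx=3,fy=3)
c=np.zeros((600,800,3),np.uint8);c[:a.shape[0],:a.shape[1]]=a;c[:b.shape[0],364:799]=b;cv2.imwrite("pics/c1.png",c[:,:,::-1])
E
```

```text
[0.57306289 0.09505275 0.32127245]
```

View pics/c1.png

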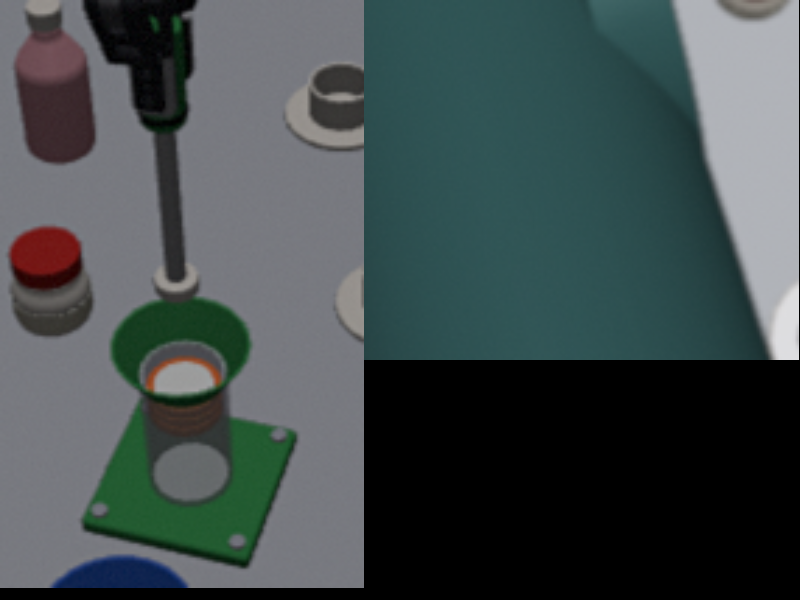

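Side view: the rod's foot hangs above the green collar at about pixel (273,210), and the discs are still in place. The top view is blocked by the arm, so I'll check alignment by projecting the expected foot position.

```bash
python3 - <<'E'
from h import *
c=r.get_calibration("side");T=np.linalg.inv(c["cam_to_world"])
def proj(p):
    q=T@np.r_[p,1];return np.round([c["fx"]*q[0]/-q[2]+c["cx"]+.5,-c["fy"]*q[1]/-q[2]+c["cy"]+.5],1)
for p in((.573,.095,.176),(.573,.095,.186),(.573,.095,.296),(.573,.095,.13),(.573,.095,.014)):
    a=proj(p);print(p,a,((a-[210,110])*2.8).round())
print(proj((.583,.095,.176)),proj((.573,.105,.176)))
E
```

```text
(0.573, 0.095, 0.176) [273.6 213.1] [178. 289.]
(0.573, 0.095, 0.186) [273.2 208.5] [177. 276.]
(0.573, 0.095, 0.296) [268.8 153.2] [165. 121.]
(0.573, 0.095, 0.13) [275.2 233.3] [183. 345.]
(0.573, 0.095, 0.014) [278.9 278.7] [193. 472.]
[267.6 212.1] [271.8 217.4]
```

Call:
{"method": "move_arm", "body": {
  "targets": [
    {"ax": 0, "ay": 0, "az": 0, "tx": 0.0005, "ty": 0, "tz": 0.008, "claw": 0},
    {"ax": 0, "ay": 0, "az": 0, "tx": 0.0005, "ty": 0, "tz": 0.02, "claw": 0},
    {"ax": 0, "ay": 0, "az": 0, "tx": 0.0005, "ty": 0, "tz": 0.033, "claw": 0},
    {"ax": 0, "ay": 0, "az": 0, "tx": 0.0005, "ty": 0, "tz": 0.046, "claw": 0},
    {"ax": 0, "ay": 0, "az": 0, "tx": 0.0005, "ty": 0, "tz": 0.057, "claw": 0},
    {"ax": 0, "ay": 0, "az": 0, "tx": 0.0005, "ty": 0, "tz": 0.065, "claw": 0},
    {"ax": 0, "ay": 0, "az": 0, "tx": 0.0005, "ty": 0, "tz": 0.068, "claw": 0},
    {"ax": 0, "ay": 0, "az": 0, "tx": 0.0005, "ty": 0, "tz": 0.068, "claw": 0}
  ]
}}

```text
time: 5.97
eef_pos: [0.5732, 0.0959, 0.2524]
tcp_rot: [[1.0, 0.0, -0.001], [0.0, -1.0, -0.0], [-0.001, 0.0, -1.0]]
force: [0.1, 0.5, -1.2]
finger_gap: 0.0247
grip_force: 58.9
```

Call:
{"method": "move_arm", "body": {
  "targets": [
    {"ax": 0, "ay": 0, "az": 0, "tx": 0, "ty": 0, "tz": 0.003, "claw": 0},
    {"ax": 0, "ay": 0, "az": 0, "tx": 0, "ty": 0, "tz": 0.006, "claw": 0},
    {"ax": 0, "ay": 0, "az": 0, "tx": 0, "ty": 0, "tz": 0.009, "claw": 0},
    {"ax": 0, "ay": 0, "az": 0, "tx": 0, "ty": 0, "tz": 0.012, "claw": 0},
    {"ax": 0, "ay": 0, "az": 0, "tx": 0, "ty": 0, "tz": 0.015, "claw": 0},
    {"ax": 0, "ay": 0, "az": 0, "tx": 0, "ty": 0, "tz": 0.018, "claw": 0},
    {"ax": 0, "ay": 0, "az": 0, "tx": 0, "ty": 0, "tz": 0.021, "claw": 0},
    {"ax": 0, "ay": 0, "az": 0, "tx": 0, "ty": 0, "tz": 0.024, "claw": 0}
  ]
}}

```text
time: 6.63
eef_pos: [0.5739, 0.096, 0.2297]
tcp_rot: [[1.0, 0.0, 0.001], [0.0, -1.0, 0.0], [0.001, -0.0, -1.0]]
force: [0.0, -0.1, 6.5]
finger_gap: 0.0246
grip_force: 59.6
```

Call:
{"method": "move_arm", "body": {
  "targets": [
    {"ax": 0, "ay": 0, "az": 0, "tx": 0, "ty": 0, "tz": 0.004, "claw": 0},
    {"ax": 0, "ay": 0, "az": 0, "tx": 0, "ty": 0, "tz": 0.008, "claw": 0},
    {"ax": 0, "ay": 0, "az": 0, "tx": 0, "ty": 0, "tz": 0.012, "claw": 0},
    {"ax": 0, "ay": 0, "az": 0, "tx": 0, "ty": 0, "tz": 0.016, "claw": 0},
    {"ax": 0, "ay": 0, "az": 0, "tx": 0, "ty": 0, "tz": 0.02, "claw": 0},
    {"ax": 0, "ay": 0, "az": 0, "tx": 0, "ty": 0, "tz": 0.024, "claw": 0},
    {"ax": 0, "ay": 0, "az": 0, "tx": 0, "ty": 0, "tz": 0.028, "claw": 0},
    {"ax": 0, "ay": 0, "az": 0, "tx": 0, "ty": 0, "tz": 0.032, "claw": 0}
  ]
}}

```text
time: 7.3
eef_pos: [0.5739, 0.096, 0.1977]
tcp_rot: [[1.0, 0.0, 0.001], [0.0, -1.0, 0.0], [0.001, -0.0, -1.0]]
force: [-0.0, -0.7, 7.2]
finger_gap: 0.025
grip_force: 59.6
```

Call:
{"method": "move_arm", "body": {
  "targets": [
    {"ax": 0, "ay": 0, "az": 0, "tx": 0, "ty": 0, "tz": 0.0015, "claw": 0},
    {"ax": 0, "ay": 0, "az": 0, "tx": 0, "ty": 0, "tz": 0.003, "claw": 0},
    {"ax": 0, "ay": 0, "az": 0, "tx": 0, "ty": 0, "tz": 0.0045, "claw": 0},
    {"ax": 0, "ay": 0, "az": 0, "tx": 0, "ty": 0, "tz": 0.006, "claw": 0},
    {"ax": 0, "ay": 0, "az": 0, "tx": 0, "ty": 0, "tz": 0.0075, "claw": 0},
    {"ax": 0, "ay": 0, "az": 0, "tx": 0, "ty": 0, "tz": 0.009, "claw": 0},
    {"ax": 0, "ay": 0, "az": 0, "tx": 0, "ty": 0, "tz": 0.01, "claw": 0},
    {"ax": 0, "ay": 0, "az": 0, "tx": 0, "ty": 0, "tz": 0.011, "claw": 0}
  ]
}}

```text
time: 7.97
eef_pos: [0.5739, 0.096, 0.1867]
tcp_rot: [[1.0, 0.0, 0.001], [0.0, -1.0, 0.0], [0.001, -0.0, -1.0]]
force: [-0.8, -0.8, 6.5]
finger_gap: 0.0248
grip_force: 59.6
```

Continue in small steps until the force rises.

Call:
{"method": "move_arm", "body": {
  "targets": [
    {"ax": 0, "ay": 0, "az": 0, "tx": 0, "ty": 0, "tz": 0.0005, "claw": 0},
    {"ax": 0, "ay": 0, "az": 0, "tx": 0, "ty": 0, "tz": 0.001, "claw": 0},
    {"ax": 0, "ay": 0, "az": 0, "tx": 0, "ty": 0, "tz": 0.0015, "claw": 0},
    {"ax": 0, "ay": 0, "az": 0, "tx": 0, "ty": 0, "tz": 0.002, "claw": 0}
  ]
}}

```text
time: 8.3
eef_pos: [0.5739, 0.096, 0.1848]
tcp_rot: [[1.0, 0.0, 0.001], [0.0, -1.0, 0.0], [0.001, -0.0, -1.0]]
force: [-0.2, -1.3, 5.2]
finger_gap: 0.0247
grip_force: 59.6
```

Call:
{"method": "move_arm", "body": {
  "targets": [
    {"ax": 0, "ay": 0, "az": 0, "tx": 0, "ty": 0, "tz": 0.0005, "claw": 0},
    {"ax": 0, "ay": 0, "az": 0, "tx": 0, "ty": 0, "tz": 0.001, "claw": 0}
  ]
}}

```text
time: 8.47
eef_pos: [0.5739, 0.096, 0.1838]
tcp_rot: [[1.0, 0.0, 0.001], [0.0, -1.0, 0.0], [0.001, -0.0, -1.0]]
force: [-1.2, 0.8, 5.9]
finger_gap: 0.0249
grip_force: 59.6
```

Call:
{"method": "move_arm", "body": {
  "targets": [
    {"ax": 0, "ay": 0, "az": 0, "tx": 0, "ty": 0, "tz": 0.0005, "claw": 0},
    {"ax": 0, "ay": 0, "az": 0, "tx": 0, "ty": 0, "tz": 0.001, "claw": 0}
  ]
}}

```text
time: 8.63
eef_pos: [0.5743, 0.0961, 0.1834]
tcp_rot: [[1.0, 0.0, 0.002], [0.0, -1.0, 0.0], [0.002, -0.0, -1.0]]
force: [-1.6, -0.8, 18.3]
finger_gap: 0.0248
grip_force: 60.8
```

Call:
{"method": "move_arm", "body": {
  "targets": [
    {"ax": 0, "ay": 0, "az": 0, "tx": 0, "ty": 0, "tz": 0.0005, "claw": 0},
    {"ax": 0, "ay": 0, "az": 0, "tx": 0, "ty": 0, "tz": 0.0005, "claw": 0}
  ]
}}

```text
time: 8.8
eef_pos: [0.5745, 0.0961, 0.1833]
tcp_rot: [[1.0, 0.0, 0.003], [0.0, -1.0, 0.0], [0.003, -0.0, -1.0]]
force: [-2.7, -0.3, 18.5]
finger_gap: 0.0249
grip_force: 60.9
```

```bash
python3 - <<'E'
from h import *
s=r.camera("side");cv2.imwrite("pics/d1.png",cv2.resize(s[130:320,200:340],None,fx=3,fy=3)[:,:,::-1])
E
```

```text
(no output)
```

View pics/d1.png

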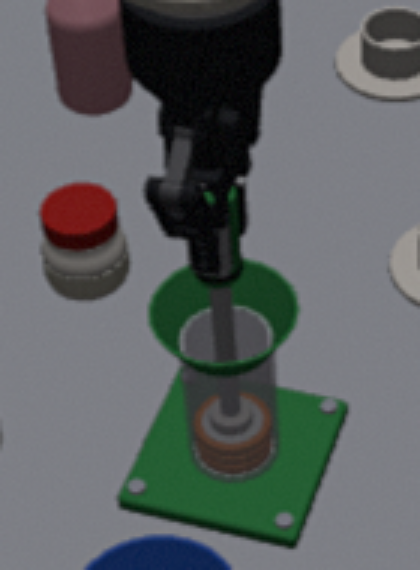

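The discs sit on the column floor at crop (232,435), with the rod's foot on top. I'll ease off the force and open the gripper.

Call:
{"method": "move_arm", "body": {
  "targets": [
    {"ax": 0, "ay": 0, "az": 0, "tx": 0, "ty": 0, "tz": -0.0005, "claw": 0},
    {"ax": 0, "ay": 0, "az": 0, "tx": 0, "ty": 0, "tz": -0.001, "claw": 0},
    {"ax": 0, "ay": 0, "az": 0, "tx": 0, "ty": 0, "tz": -0.001, "claw": 0}
  ]
}}

```text
time: 9.1
eef_pos: [0.5739, 0.0961, 0.1834]
tcp_rot: [[1.0, 0.0, 0.001], [0.0, -1.0, 0.0], [0.001, -0.0, -1.0]]
force: [-0.6, -0.3, 7.9]
finger_gap: 0.0247
grip_force: 59.5
```

Call:
{"method": "move_arm", "body": {
  "targets": [
    {"ax": 0, "ay": 0, "az": 0, "tx": 0, "ty": 0, "tz": 0, "claw": 0.35},
    {"ax": 0, "ay": 0, "az": 0, "tx": 0, "ty": 0, "tz": 0, "claw": 0.5},
    {"ax": 0, "ay": 0, "az": 0, "tx": 0, "ty": 0, "tz": 0, "claw": 0.7},
    {"ax": 0, "ay": 0, "az": 0, "tx": 0, "ty": 0, "tz": 0, "claw": 1},
    {"ax": 0, "ay": 0, "az": 0, "tx": 0, "ty": 0, "tz": 0, "claw": 1},
    {"ax": 0, "ay": 0, "az": 0, "tx": 0, "ty": 0, "tz": 0, "claw": 1},
    {"ax": 0, "ay": 0, "az": 0, "tx": 0, "ty": 0, "tz": 0, "claw": 1},
    {"ax": 0, "ay": 0, "az": 0, "tx": 0, "ty": 0, "tz": 0, "claw": 1}
  ]
}}

```text
time: 9.77
eef_pos: [0.5735, 0.0959, 0.1828]
tcp_rot: [[1.0, 0.0, -0.0], [0.0, -1.0, 0.0], [-0.0, -0.0, -1.0]]
force: [-1.0, -0.2, 0.2]
finger_gap: 0.0858
grip_force: 0.0
```

Call:
{"method": "move_arm", "body": {
  "targets": [
    {"ax": 0, "ay": 0, "az": 0, "tx": 0, "ty": 0, "tz": -0.01, "claw": 1},
    {"ax": 0, "ay": 0, "az": 0, "tx": 0, "ty": 0, "tz": -0.03, "claw": 1},
    {"ax": 0, "ay": 0, "az": 0, "tx": 0, "ty": 0, "tz": -0.055, "claw": 1},
    {"ax": 0, "ay": 0, "az": 0, "tx": 0, "ty": 0, "tz": -0.08, "claw": 1},
    {"ax": 0, "ay": 0, "az": 0, "tx": 0, "ty": 0, "tz": -0.105, "claw": 1},
    {"ax": 0, "ay": 0, "az": 0, "tx": 0, "ty": 0, "tz": -0.125, "claw": 1},
    {"ax": 0, "ay": 0, "az": 0, "tx": 0, "ty": 0, "tz": -0.13, "claw": 1},
    {"ax": 0, "ay": 0, "az": 0, "tx": 0, "ty": 0, "tz": -0.13, "claw": 1}
  ]
}}

```text
time: 10.43
eef_pos: [0.574, 0.0961, 0.3149]
tcp_rot: [[1.0, 0.0, 0.003], [0.0, -1.0, 0.0], [0.003, -0.0, -1.0]]
force: [-0.5, -0.2, 0.1]
finger_gap: 0.0852
grip_force: 0.0
```

```bash
python3 - <<'E'
from h import *
s=r.camera("side");cv2.imwrite("pics/e1.png",cv2.resize(s[100:320,200:340],None,fx=2.7,fy=2.7)[:,:,::-1])
o=r.get_obs();print(o["time"],o["eef_pos"],o["force"])
E
```

```text
10.4833 [0.57353227 0.09591362 0.31332952] [-0.69582218 -0.41587426 -1.49528019]
```

View pics/e1.png

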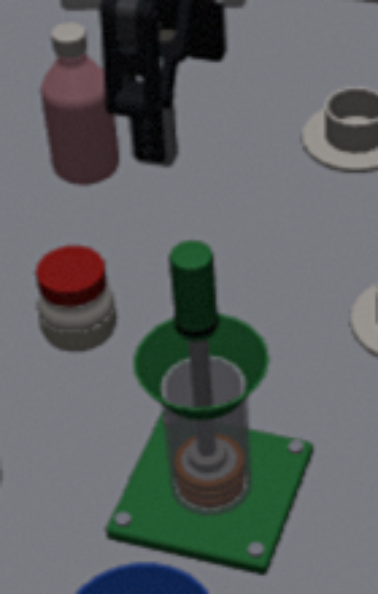

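The rod stands upright in the green column, handle at crop (192,285), with the discs on the floor at (210,470). The gripper is clear of it.

```bash
python3 -c "
from rig import r
print(r.job_done())"
```

```text
the job is handed in; nothing more can be done
None
```

The discs are bottomed out in the green column and the green rod is left standing upright on them, with the gripper clear; the rod was never taken near the blue column, and I handed the job in at about 10.5 s.

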